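Nest the washed beakers mouth-down

ROBOT

A 7-joint arm with a two-finger parallel gripper is mounted at the origin on the work surface. World frame = base frame: x ahead of the robot, y to its left, z up, the work surface at z = 0. Lengths are in m, angles in degrees, forces in N, time in s.
With the tool pointing down it reaches from about 0.425 to 0.875 m from the base axis. Payload 8.4 kg.
Tool frame: the origin (TCP) lies between the finger pads; the fingertips stand 11 mm ahead of it and the grasp point (between the pads) lies 8 mm behind it (ctrl.tcp_to_tips is the distance from the TCP to the fingertips, in m); z points along the fingers, y is the direction in which the jaws open and shut (so a half turn about z gives the same grasp; the last joint's range is limited). The gripper opens to 85 mm and grips with 20 to 120 N. Pads are 22 mm wide; open, the fingers measure 114 mm over their backs; the gripper's body (76 mm by 85 mm) begins 54 mm behind the grasp point. The pads swing forward as they close: fully open they stand 13 mm farther back than shut.
Start: joints at [-70.141, 19.091, 2.286, 83.961, -0.768, 76.965, -3.352], TCP at [0.28, 0.586, 0.242] pointing down, gripper open.
Joint ranges: [-147.57, 147.57], [-21.85, 119.76], [-74.77, 79.35], [14.55, 137.4], [-85.83, 265.84], [4.83, 119.75], [-152.11, 152.11]. Speed limits (degrees/s): [127.2, 127.2, 159.86, 159.86, 180, 180, 180].

INTERFACE

Orientations are given as [roll, pitch, yaw] about the fixed x, y, z axes, in that order (R = Rz(yaw) Ry(pitch) Rx(roll)).
In Python, from bench import ctrl gives the robot as it stands.
- The arm moves only by the shell command python3 -m pendant 'ROWS'. ROWS is JSON, a list of rows, each a list of 5 numbers: the shift along the tool's x, y, z in units of 25 mm (1.0 is 25 mm), then the turn about the tool's z in units of 5 degrees (1.0 is 5 degrees), then the closure, from 0 (fully open) to 1 (shut). A call has 1 to 10 rows; each row shifts and turns the commanded pose from where the row before left it, along the tool's axes as they then stand; what a row does not reach is not made up. A row lasts 1/12 s, in which the tool goes at most 41.7 mm and 7.16 degrees, less where a joint would pass 70% of its speed; a pose out of reach is approached as far as the arm can. A call is refused whole if a number of a shift passes 1 or a number of a turn 1, either way. A call with a gripper value outside its range is refused whole. The fingers move at their own pace and stop on an object; the grip force is fixed at half the most. Time passes only in rows, so rows that do not move let the fingers close. It gives the time, the measured TCP pose, the force and the opening at its end, in the units of the state.
- ctrl.get_obs(): the state, without advancing time (a new reading comes with each control period).
- ctrl.camera(name): name is "scene" or "top" or "wrist"; returns the picture (384x512x3 uint8, blue, green, red); there is no depth.
- ctrl.calibration(name): a dict with "K" (3x3 intrinsics, pixels), "xyz" and "rotation" of the camera in the world; the wrist camera has in their place "T_tool_cam" (4x4, takes a point from camera to tool coordinates, whose origin is the TCP and whose axes are the flange's). Camera axes: x right, y up, looking along -z (the intrinsics and any distortion apply to the point x, -y, -z); pixel columns grow to the right and rows downward; lengths in m; the calibration is good to about 2 mm. A picture is of the moment at which its call begins: read the wrist's pose just before it. calibration takes no time and is no camera call.
- ctrl.close_job(): hands the job in, once; it reports no verdict.
The state is a dict: "time_s": time; "joint_pos": joint angles; "joint_vel": joint speeds; "joint_torque": joint torques, N m; "tool_pos": TCP position; "tool_rot": TCP orientation; "contact_force": force on the tool from outside, world axes, zero at the start; "torque": the same for the moment, N m; "width": opening from 0.0 (shut) to 1.0 (fully open).
Only numpy, scipy, OpenCV 4.12 (cv2) and the standard library are available. Lean on these libraries where they do the work, as an engineer would, in place of code of your own. Each camera call takes 0.05 s, during which the arm holds its last target.

TASK

Put the three washed steel beakers away nested in size order, mouths down against the dust, on the white tray where the small one already stands: pick up the middle beaker, which has tipped onto its side, turn it mouth-down and lower it over the small one, then lower the large beaker over both. Set each one down rather than letting it drop, so that all three stand upright and fully home on the floor of the tray, and leave the tin, the charger and the pliers where they are.

Things in the scene. Friction and masses are not known exactly. Their poses are not given: they have to be found in the camera images.
- small_mid (a point): Small steel beaker, a tapered cup standing mouth-down inside the tray: 76 mm high, outside diameter 39 mm at the closed base (now on top) and 55 mm at the rim, wall 2.5 mm, about 65 g, loose. The point is on its axis half-way up (38 mm from rim and base); its z axis runs along the beaker's axis from the open mouth towards the closed base, so z is up when it stands mouth-down.
- middle_mid (a point): Middle steel beaker of the same shape, loose, lying on its side on the bench mat, closed base roughly to the robot's left (at most 28 degrees towards it, 48 away): 94 mm long, outside diameter 51 mm at the base, 60 mm half-way, 69 mm at the rim, wall 2.5 mm (mouth 64 mm inside), about 100 g. Point on its axis half-way along (47 mm from either end); z from mouth to base: nearly level now.
- large_mid (a point): Large steel beaker of the same shape, standing mouth-down on the bench mat: 112 mm high, outside diameter 63 mm at the base (now on top), 67 mm 20 mm below it, 83 mm at the rim, wall 2.5 mm (mouth 78 mm wide inside), about 150 g, loose. The point is on its axis half-way up (56 mm from rim and base); z axis from mouth towards closed base. Either beaker may be on the left or the right of the tray.
- tray_in (a point): Centre of the inner floor of the white storage tray, which is fixed: 160 x 160 mm outside, 14 mm high, walls 4 mm; z up. Its floor is 4 mm thick, so 4 mm above the mat.
- mat: Grey-green bench mat, fixed, 460 x 1360 mm, 3 mm thick, its top 3 mm above the wooden bench; origin at the centre of its underside.
- middle: The middle beaker again; origin at the centre of its rim plane, z towards its base.
- large: The large beaker again; origin at the centre of its rim plane, z towards its base.
- tin: Bystander: round aluminium tin with a lid, diameter 80 mm, 26 mm high, loose; origin at the centre of its underside.
- charger: Bystander: white hearing-aid charger 75 x 100 mm, 46 mm high with the two aids on it, loose; origin at the centre of its underside.
- pliers: Bystander: small pliers with red handles lying on the mat, 140 mm long along their x, 52 mm wide, 14 mm high; origin under the joint of the handles.
Mind the look-alikes: they are no part of the job. What is shaped like the large but pink or yellow is not meant.

How it is judged:
By the outcome, as a careful person would: the job done as asked, in the order asked, and still so for the second after the job is handed in, with the robot touching nothing.
It also fails if it takes over 54 s, if anything falls off the work surface, if the arm or the gripper's body presses on something with over 40 N, if the wrist force passes 120 N, or if a joint passes its speed limit or range.

## Working session

There is one attempt and no reset: what is moved stays moved. The work goes in short steps, Python scripts to look and compute and a shell command to move; the robot and the scene stay as the last step left them, time stands still between calls to the robot, and variables do not carry over. Pictures are saved under pics/ and viewed, and the job is handed in when it is done.

```bash
mkdir -p pics; ls; python3 - <<'E'
from bench import ctrl
import cv2
o=ctrl.get_obs();print(o['time_s'],o['tool_pos'],o['tool_rot'],o['width'],ctrl.tcp_to_tips)
for n in('scene','top'):
    cv2.imwrite(f'pics/{n}0.png',ctrl.camera(n))
for n in('scene','top','wrist'):
    print(n,ctrl.calibration(n))
E
```

```text
pics
0.0 [0.28010081 0.58607368 0.2414203 ] [-1.79908356e+02  7.15200901e-03  1.54456058e+02] 1.0005432035230373 0.011
scene {'K': array([[393.7141894 ,   0.        , 255.5673661 ],
       [  0.        , 393.7141894 , 197.68532422],
       [  0.        ,   0.        ,   1.        ]]), 'xyz': array([1.07954836, 0.73183802, 0.66553095]), 'rotation': array([ 55.52896126,  -0.17766194, 146.33996702])}
top {'K': array([[477.70531639,   0.        , 252.46796799],
       [  0.        , 477.70531639, 198.05127631],
       [  0.        ,   0.        ,   1.        ]]), 'xyz': array([0.38094042, 0.02078401, 1.29643948]), 'rotation': array([ 10.0416763 ,  -0.26016845, -91.10085593])}
wrist {'K': array([[292.52927043,   0.        , 248.68975346],
       [  0.        , 292.52927043, 191.9373214 ],
       [  0.        ,   0.        ,   1.        ]]), 'T_tool_cam': array([[-4.25490104e-04,  9.59367956e-01,  2.82157659e-01,
         7.17423266e-02],
       [ 9.99999904e-01,  4.37268255e-04,  2.12254067e-05,
        -2.62129654e-04],
       [-1.03015612e-04,  2.82157641e-01, -9.59368050e-01,
        -1.31528582e-01],
       [ 0.00000000e+00,  0.00000000e+00,  0.00000000e+00,
         1.00000000e+00]])}
```

View pics/scene0.png

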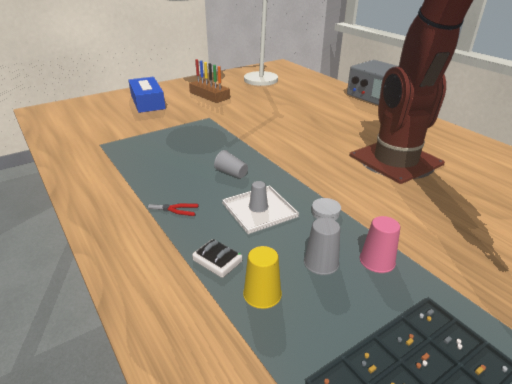

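View pics/top0.png

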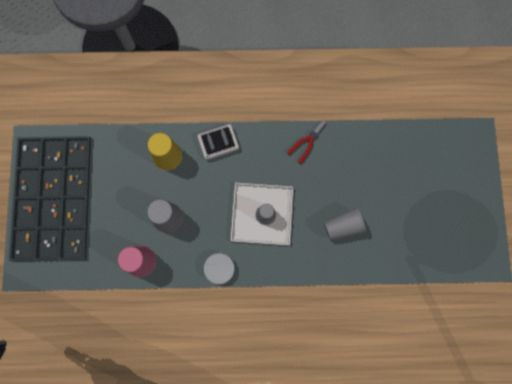

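The top view shows the middle beaker at about (345,226), the tray at (262,214), the small beaker at (265,214), the steel large beaker at (163,215) and the tin at (219,268). The pink and yellow cups are the look-alikes. The tool always points down, so I'll have to tip the middle beaker up by pivoting it in the jaws. First I'll work out rough positions.

```bash
cat > h.py <<'E'
import numpy as np,cv2
from bench import ctrl
from scipy.spatial.transform import Rotation as R
def cam(n,obs=None):
    c=ctrl.calibration(n);K=c['K']
    if n=='wrist':
        o=obs or ctrl.get_obs();T=np.eye(4);T[:3,:3]=R.from_euler('xyz',o['tool_rot'],degrees=True).as_matrix();T[:3,3]=o['tool_pos']
        T=T@c['T_tool_cam'];return K,T[:3,:3],T[:3,3]
    return K,R.from_euler('xyz',c['rotation'],degrees=True).as_matrix(),np.array(c['xyz'])
def ray(C,uv):
    K,Rm,t=C;uv=np.atleast_2d(np.array(uv,float))
    d=np.c_[(uv[:,0]-K[0,2])/K[0,0],-(uv[:,1]-K[1,2])/K[1,1],-np.ones(len(uv))]
    return t,d@Rm.T
def onz(C,uv,z):
    t,d=ray(C,uv);return t+d*((z-t[2])/d[:,2])[:,None]
def proj(C,P):
    K,Rm,t=C;p=(np.atleast_2d(P)-t)@Rm
    return np.c_[K[0,0]*p[:,0]/-p[:,2]+K[0,2],K[1,1]*p[:,1]/p[:,2]+K[1,2]]
E
python3 - <<'E'
from h import *
C=cam('top')
for n,uv,z in[('mid',(345,226),.033),('tray',(262,214),.01),('smalltop',(265.5,213),.083),('largetop',(160,212),.115),('tin',(219,268),.029),('pink',(132,260),.115),('yel',(160,145),.115)]:
    print(n,onz(C,uv,z).round(3))
im=cv2.imread('pics/top0.png')
cv2.imwrite('pics/crop.png',cv2.resize(im[170:300,100:400],None,fx=2.66,fy=2.66,interpolation=2))
E
```

```text
mid [[ 0.524 -0.234  0.033]]
tray [[ 0.564 -0.015  0.01 ]]
smalltop [[ 0.556 -0.022  0.083]]
largetop [[0.559 0.243 0.115]]
tin [[0.42  0.102 0.029]]
pink [[0.441 0.31  0.115]]
yel [[0.732 0.245 0.115]]
```

View pics/crop.png

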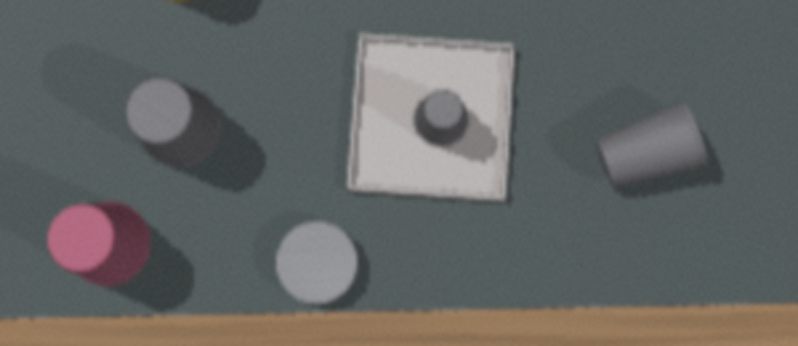

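```bash
python3 -m pendant '[[-0.9,-0.5,0,0,0],[-0.9,-0.5,0,0,0],[-0.9,-0.5,0,0,0],[-0.9,-0.5,0,0,0],[-0.9,-0.5,0,0,0],[-0.9,-0.5,0,0,0],[-0.9,-0.5,0,0,0],[-0.9,-0.5,0,0,0],[-0.9,-0.5,0,0,0],[-0.9,-0.5,0,0,0]]'
python3 -m pendant '[[-0.9,-0.5,0,0,0],[-0.9,-0.5,0,0,0],[-0.9,-0.5,0,0,0],[-0.9,-0.5,0,0,0],[-0.5,-0.9,0,0,0],[-0.5,-0.9,0,0,0],[-0.5,-0.9,0,0,0],[-0.5,-0.9,0,0,0],[-0.5,-0.9,0,0,0],[-0.5,-0.9,0,0,0]]'
```

```text
time_s: 0.93
tool_pos: [0.4298, 0.3754, 0.242]
tool_rot: [-180.0, -0.0, 154.5]
contact_force: [-0.3, -0.2, 0.1]
width: 0.996
time_s: 1.77
tool_pos: [0.4982, 0.1372, 0.242]
tool_rot: [-180.0, -0.0, 154.5]
contact_force: [0.3, 0.5, -0.4]
width: 1.003
```

```bash
python3 -m pendant '[[-0.5,-0.95,0,0,0],[-0.5,-0.95,0,0,0],[-0.5,-0.95,0,0,0],[-0.5,-0.95,0,0,0],[-0.5,-0.95,0,0,0],[-0.5,-0.95,0,0,0],[-0.5,-0.95,0,0,0],[-0.5,-0.95,0,0,0],[-0.5,-0.95,0,0,0],[-0.5,-0.95,0,0,0]]'
python3 -m pendant '[[-0.5,-0.9,0,1,0],[-0.5,-0.9,0,1,0],[0,0,0,1,0],[0,0,0,1,0],[0,0,0,1,0],[0,0,0,1,0],[0,0,0,1,0],[0,0,0,1,0],[0,0,0,1,0],[0,0,0,1,0]]'
python3 -m pendant '[[0,0,0,0,0],[0,0,0,0,0]]'
python3 - <<'E'
from h import *
o=ctrl.get_obs();print(o['tool_pos'],o['tool_rot'])
import json
im=ctrl.camera('wrist');cv2.imwrite('pics/w1.png',im)
json.dump({k:list(o[k]) for k in('tool_pos','tool_rot')},open('w1.json','w'))
E
```

```text
time_s: 2.6
tool_pos: [0.5085, -0.1309, 0.2422]
tool_rot: [180.0, -0.0, 154.5]
contact_force: [0.5, 0.4, -0.3]
width: 1.002
time_s: 3.43
tool_pos: [0.5095, -0.1809, 0.242]
tool_rot: [-180.0, -0.0, 104.2]
contact_force: [0.8, -0.1, -0.2]
width: 1.001
time_s: 3.6
tool_pos: [0.5096, -0.1809, 0.2421]
tool_rot: [-180.0, -0.0, 104.6]
contact_force: [-1.6, 0.5, 0.8]
width: 0.998
[ 0.50959349 -0.1809309   0.24210814] [-1.79972590e+02 -9.16015422e-03  1.04615122e+02]
```

View pics/w1.png

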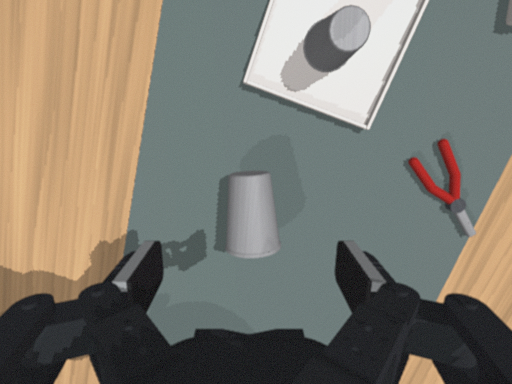

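```bash
python3 - <<'E'
from h import *
im=cv2.imread('pics/w1.png')
cv2.imwrite('pics/c1.png',cv2.resize(im[150:280,180:340],None,fx=4.5,fy=4.5,interpolation=2))
cv2.imwrite('pics/c2.png',cv2.resize(im[0:140,230:440],None,fx=3.8,fy=3.8,interpolation=2))
E
```

```text
(no output)
```

View pics/c1.png

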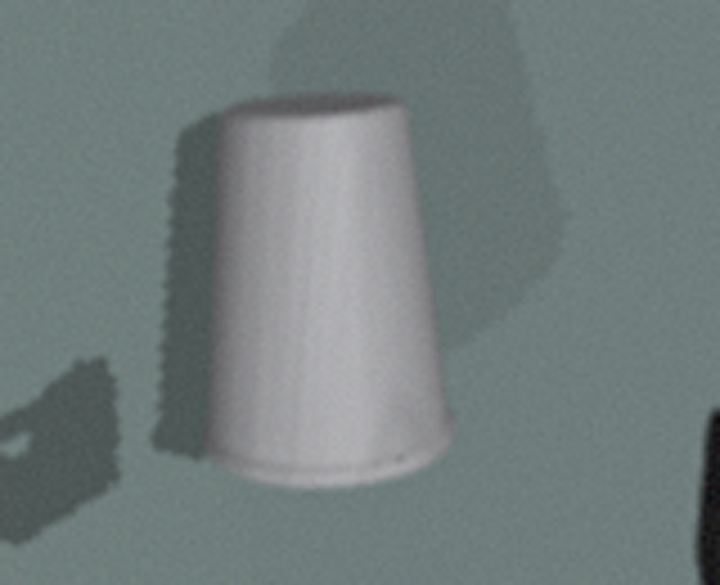

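View pics/c2.png

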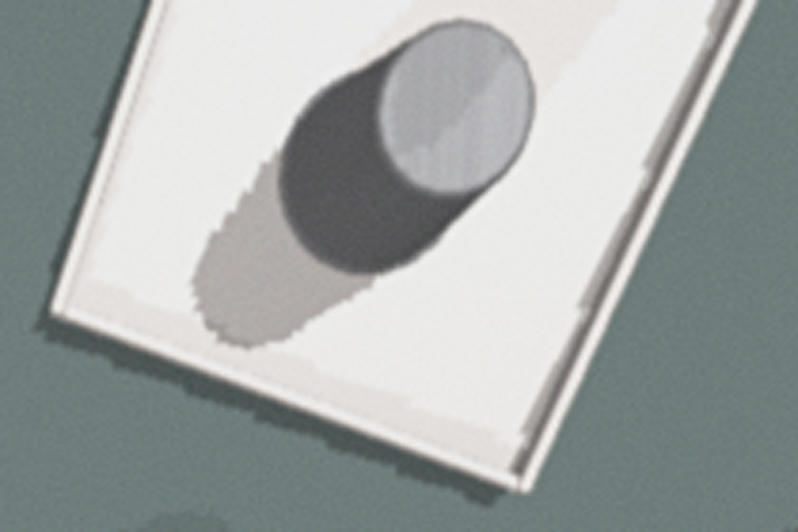

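```bash
python3 - <<'E'
from h import *
import json
C=cam('wrist',json.load(open('w1.json')))
b=onz(C,[(228.9,174),(270.7,173.6)],.0285);r=onz(C,[(226.7,248.9),(280,246.7)],.0375)
bc=b.mean(0);rc=r.mean(0);d=bc-rc
print('base',bc,np.linalg.norm(b[0]-b[1]),'rim',rc,np.linalg.norm(r[0]-r[1]),'len',np.linalg.norm(d),'axis yaw',np.degrees(np.arctan2(d[1],d[0])))
u=d/np.linalg.norm(d)
g=bc-.022*u; print('grasp',g)
tip=onz(C,[(350.3,28.2)],.083);print('smalltop',tip)
o=ctrl.get_obs();y=np.radians(o['tool_rot'][2]);v=g-o['tool_pos']
print('tool xy mm',1e3*(v[0]*np.cos(y)+v[1]*np.sin(y)),1e3*(v[0]*np.sin(y)-v[1]*np.cos(y)))
# check against top image
im=cv2.imread('pics/top0.png')
print(proj(cam('top'),[bc,rc,tip[0]]))
E
```

```text
base [ 0.51243974 -0.18746477  0.0285    ] 0.05048241187236575 rim [ 0.54052078 -0.27733922  0.0375    ] 0.0676774105629705 len 0.09458838141617817 axis yaw 107.35128087424182
grasp [ 0.51897101 -0.20836837  0.03059328]
smalltop [[ 0.5620814  -0.02477237  0.083     ]]
tool xy mm -28.891422125328823 2.1134388009105276
[[327.48882381 231.0142123 ]
 [361.29940766 219.49492316]
 [266.70359742 210.6745397 ]]
```

```bash
python3 -m pendant '[[-0.6,0,0.5,-0.55,0],[-0.56,0,0.9,0,0],[0,0.13,0.9,0,0],[0,0,0.9,0,0],[0,0,0.9,0,0],[0,0,0.9,0,0],[0,0,0.5,0,0],[0,0,0.3,0,0],[0,0,0,0,0],[0,0,0,0,0]]'
python3 - <<'E'
from h import *
o=ctrl.get_obs();print(o['tool_pos'],o['tool_rot'])
y=np.radians(o['tool_rot'][2]);v=np.array([.51897,-.2084])-o['tool_pos'][:2]
print('tool xy mm',1e3*(v[0]*np.cos(y)+v[1]*np.sin(y)),1e3*(v[0]*np.sin(y)-v[1]*np.cos(y)))
im=ctrl.camera('wrist');cv2.imwrite('pics/w2.png',im)
E
```

```text
time_s: 4.48
tool_pos: [0.521, -0.2082, 0.0979]
tool_rot: [180.0, 0.0, 107.2]
contact_force: [0.8, -0.6, 0.3]
width: 1.001
[ 0.52102488 -0.20817976  0.09791937] [1.79986486e+02 1.86851877e-02 1.07235193e+02]
tool xy mm 0.3985043367946498 -2.0278638386690346
```

View pics/w2.png

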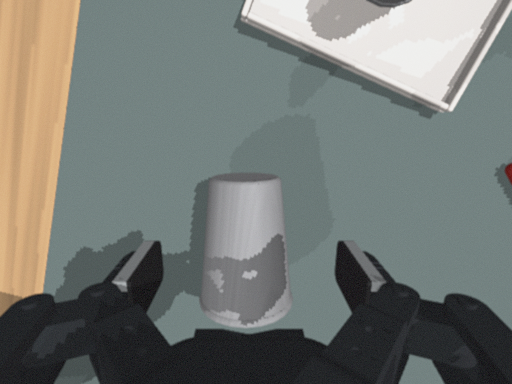

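The wrist view shows the beaker between the open jaws, with its base at (245,178) and its rim at (247,305). That's about 2 mm off in tool y, so I'll correct that while descending.

```bash
python3 -m pendant '[[0,-0.08,0.8,0,0],[0,0,0.8,0,0],[0,0,0.8,0,0],[0,0,0.4,0,0],[0,0,0.3,0,0],[0,0,0,0,0],[0,0,0,0,0],[0,0,0,0,0]]'
```

```text
time_s: 5.2
tool_pos: [0.5197, -0.2089, 0.021]
tool_rot: [179.9, 0.1, 107.2]
contact_force: [-0.3, 0.1, 0.2]
width: 1.002
```

```bash
python3 -m pendant '[[0,0,0,0,1],[0,0,0,0,1],[0,0,0,0,1],[0,0,0,0,1],[0,0,0,0,1],[0,0,0,0,1]]'
python3 - <<'E'
from h import *
cv2.imwrite('pics/w3.png',ctrl.camera('wrist'))
E
```

```text
time_s: 5.7
tool_pos: [0.5193, -0.2086, 0.0208]
tool_rot: [179.9, 0.0, 107.2]
contact_force: [-2.5, 1.0, 7.8]
width: 0.643
```

View pics/w3.png

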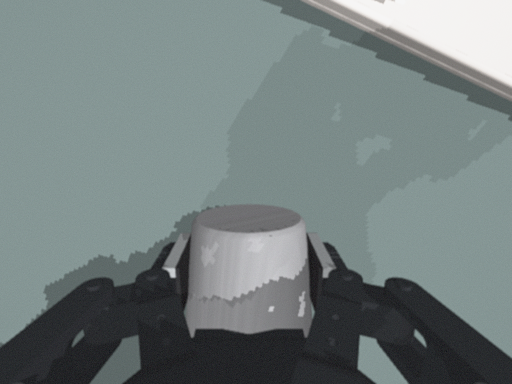

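```bash
python3 -m pendant '[[0,0,-0.3,0,1],[0,0,-0.6,0,1],[0,0,-0.9,0,1],[0,0,-0.9,0,1],[0,0,-0.9,0,1],[0,0,-0.6,0,1],[0,0,0,0,1],[0,0,0,0,1]]'
python3 - <<'E'
from h import *
cv2.imwrite('pics/w4.png',ctrl.camera('wrist'))
im=ctrl.camera('scene');cv2.imwrite('pics/s4.png',cv2.resize(im[100:280,130:370],None,fx=3,fy=3))
E
```

```text
time_s: 6.42
tool_pos: [0.5193, -0.2086, 0.1257]
tool_rot: [179.9, 0.0, 107.2]
contact_force: [0.3, 0.7, -1.5]
width: 0.647
```

View pics/w4.png

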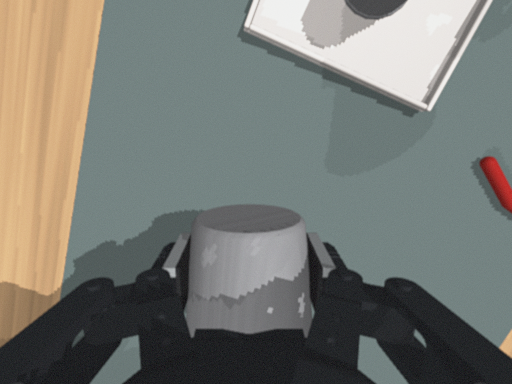

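View pics/s4.png

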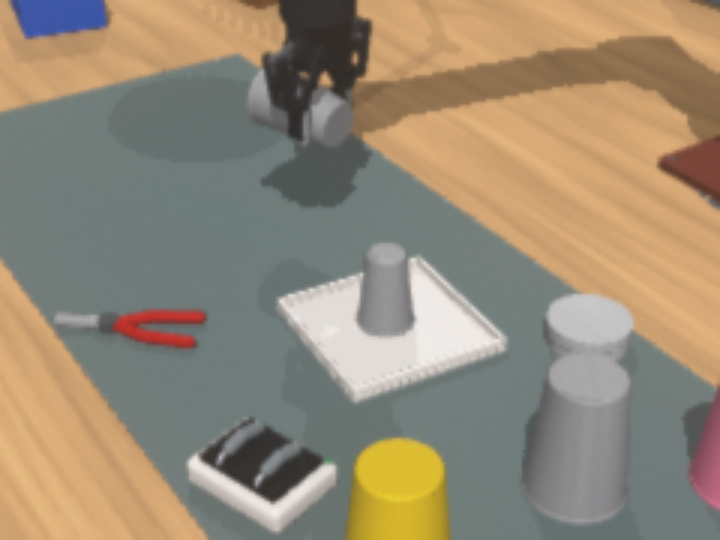

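The beaker is held level and didn't swing. Pressing on the mat can't start it turning, because the mat would push the rim the wrong way. The fixed tray wall can: I'll hook the rim's lower edge against its outer left face and swing the grip around that contact. First I'll measure the tray and the large beaker accurately.

```bash
python3 - <<'E'
from h import *
im=cv2.imread('pics/top0.png');C=cam('top')
g=im.min(axis=2).astype(int)
m=((im.min(axis=2)>125)).astype(np.uint8)
m[:, :225]=0;m[:,300:]=0;m[:170]=0;m[255:]=0
cs,_=cv2.findContours(m,0,2);c=max(cs,key=cv2.contourArea)
h=cv2.convexHull(c)[:,0,:].astype(float)
P=onz(C,h,.017)
rect=cv2.minAreaRect((P[:,:2]*1000).astype(np.float32));print('tray top',rect)
# wrist w1 tray corners
import json
W=cam('wrist',json.load(open('w1.json')))
pts=[(230+52/3.8,315/3.8),(230+525/3.8,490/3.8)]
q=onz(W,pts,.017);print(q,np.linalg.norm(q[0]-q[1]))
# large: top disc
big=cv2.resize(im[180:250,130:210],None,fx=8,fy=8,interpolation=2)
cv2.imwrite('pics/lg.png',big)
print(ctrl.get_obs()['joint_pos'])
E
```

```text
tray top ((565.5478515625, -13.423316955566406), (159.62747192382812, 160.72093200683594), 84.92500305175781)
[[ 0.47940404 -0.08864298  0.017     ]
 [ 0.63616346 -0.10126497  0.017     ]] 0.1572667470832247
[-17.1779264   16.54728324  40.51486013 106.5852376  -12.173263
  61.30439683  45.28283388]
```

View pics/lg.png

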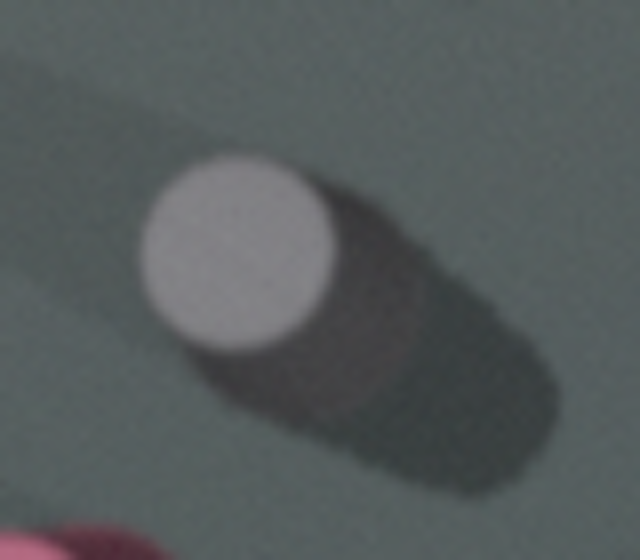

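```bash
python3 -m pendant '[[0,0,-0.9,0,1],[0.9,0.54,-0.1,0,1],[0.9,0.54,0,0,1],[0.9,0.54,0,0,1],[0.9,0.54,0,0,1],[0.9,0.54,0,0,1],[0.9,0.54,0,0,1],[0.9,0.54,0,0,1],[0.9,0.54,0,0,1],[0.9,0.54,0,0,1]]'
python3 -m pendant '[[0.9,0.54,0,0,1],[0.9,0.54,0,0,1],[0.9,0.54,0,0,1],[0.9,0.54,0,0,1],[0.2,0.1,0,1,1],[0,0,0,1,1],[0,0,0,1,1],[0,0,0,1,1],[0,0,0,0.45,1],[0,0,0,0,1]]'
python3 - <<'E'
from h import *
o=ctrl.get_obs()
y=np.radians(o['tool_rot'][2]);v=np.array([.608,.1536])-o['tool_pos'][:2]
print(o['tool_pos'],o['tool_rot'],'tool xy mm',1e3*(v[0]*np.cos(y)+v[1]*np.sin(y)),1e3*(v[0]*np.sin(y)-v[1]*np.cos(y)))
im=ctrl.camera('wrist');cv2.imwrite('pics/w5.png',im)
im=ctrl.camera('scene');cv2.imwrite('pics/s5.png',cv2.resize(im[100:320,130:400],None,fx=2.7,fy=2.7))
E
```

```text
time_s: 7.35
tool_pos: [0.5744, 0.022, 0.1485]
tool_rot: [-179.9, -0.0, 107.2]
contact_force: [-0.4, -0.5, -0.9]
width: 0.642
time_s: 8.18
tool_pos: [0.6001, 0.1282, 0.1483]
tool_rot: [-179.9, 0.1, 84.9]
contact_force: [0.8, 0.1, -2.1]
width: 0.641
[0.60013948 0.12815383 0.14832941] [-1.79882166e+02  8.01832905e-02  8.48507640e+01] tool xy mm 26.04895887090441 5.54499519502754
```

View pics/s5.png

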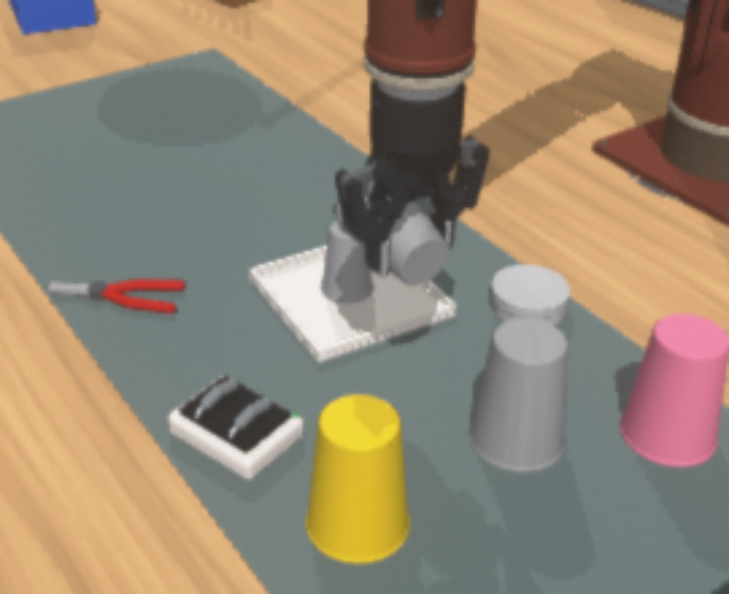

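View pics/w5.png

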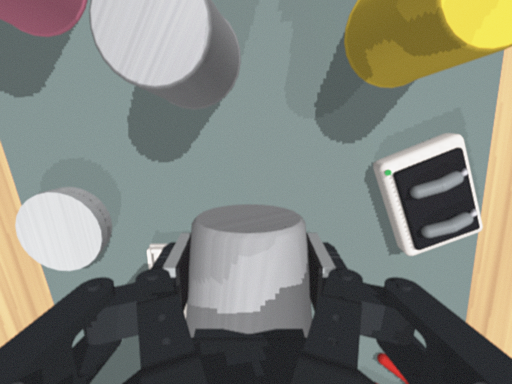

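```bash
python3 -m pendant '[[0.6,0.2,0,0,1],[0.5,0,0,0,1],[0,0,0.8,0,1],[0,0,0.9,0,1],[0,0,0.9,0,1],[0,0,0.9,0,1],[0,0,0.9,0,1],[0,0,0.5,0,1],[0,0,0,0,1],[0,0,0,0,1]]'
python3 - <<'E'
from h import *
im=ctrl.camera('scene');cv2.imwrite('pics/s6.png',cv2.resize(im[120:320,180:400],None,fx=3,fy=3,interpolation=2))
E
```

```text
time_s: 9.12
tool_pos: [0.6082, 0.1558, 0.0272]
tool_rot: [-180.0, 0.0, 85.0]
contact_force: [0.1, -0.6, -0.3]
width: 0.638
```

View pics/s6.png

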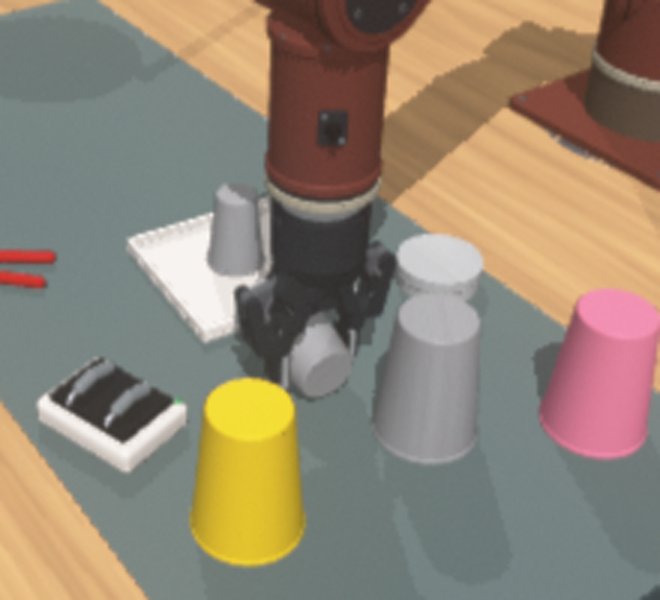

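```bash
python3 -m pendant '[[-0.3,0,0.14,0,1],[-0.3,0,0,0,1],[-0.1,0,0,0,1],[0,0,0,0,1],[0,0,0,0,1]]'; python3 -m pendant '[[-0.1,0,0,0,1],[-0.1,0,0,0,1],[0,0,0,0,1]]'
```

```text
time_s: 9.58
tool_pos: [0.607, 0.1374, 0.0243]
tool_rot: [180.0, -0.0, 84.9]
contact_force: [-0.1, -0.2, -0.9]
width: 0.636
time_s: 9.83
tool_pos: [0.6064, 0.1342, 0.0242]
tool_rot: [180.0, -0.1, 85.0]
contact_force: [-1.0, 3.6, -0.1]
width: 0.64
```

```bash
python3 -m pendant '[[-0.12,0,-0.2,0,1],[-0.12,0,-0.2,0,1],[-0.14,0,-0.2,0,1],[-0.14,0,-0.2,0,1],[0,0,0,0,1],[0,0,0,0,1]]'
python3 - <<'E'
from h import *
im=ctrl.camera('scene');cv2.imwrite('pics/s7.png',cv2.resize(im[120:320,180:400],None,fx=3,fy=3,interpolation=2))
im=ctrl.camera('wrist');cv2.imwrite('pics/w7.png',im)
E
```

```text
time_s: 10.33
tool_pos: [0.6054, 0.1227, 0.0444]
tool_rot: [180.0, -0.2, 85.1]
contact_force: [0.2, 7.8, -1.4]
width: 0.637
```

View pics/s7.png

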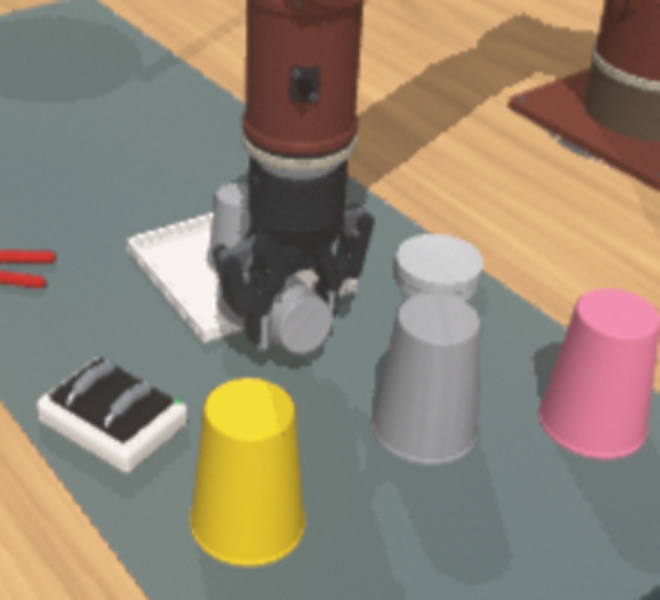

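View pics/w7.png

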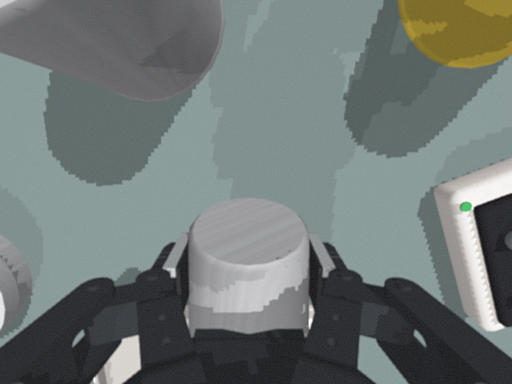

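It's rotating: the base face now shows as a wide ellipse centred at (248,232), with about 8 N on the wall. I'll continue the arc.

```bash
python3 -m pendant '[[-0.18,0,-0.22,0,1],[-0.19,0,-0.21,0,1],[-0.21,0,-0.18,0,1],[-0.22,0,-0.17,0,1],[0,0,0,0,1]]'
python3 -m pendant '[[-0.24,0,-0.15,0,1],[-0.25,0,-0.13,0,1],[-0.26,0,-0.1,0,1],[-0.27,0,-0.08,0,1],[0,0,0,0,1]]'
python3 - <<'E'
from h import *
im=ctrl.camera('scene');cv2.imwrite('pics/s8.png',cv2.resize(im[120:320,180:400],None,fx=3,fy=3,interpolation=2))
im=ctrl.camera('wrist');cv2.imwrite('pics/w8.png',im)
E
```

```text
time_s: 10.85
tool_pos: [0.6039, 0.1024, 0.0649]
tool_rot: [179.9, -0.2, 85.0]
contact_force: [-1.2, 9.7, 5.2]
width: 0.639
time_s: 11.27
tool_pos: [0.6018, 0.0752, 0.0764]
tool_rot: [179.9, -0.2, 85.0]
contact_force: [-2.2, 6.1, 9.5]
width: 0.635
```

View pics/s8.png

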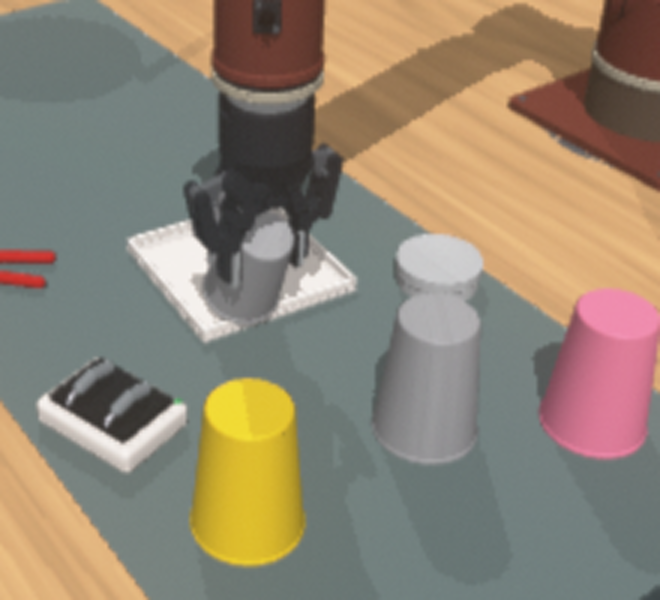

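View pics/w8.png

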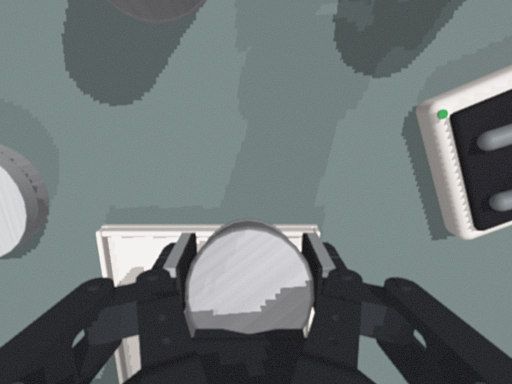

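```bash
python3 -m pendant '[[-0.25,0,-0.03,0,1],[-0.25,0,0,0,1],[-0.2,0,0.02,0,1],[0,0,0,0,1],[0,0,-0.4,0,1],[0,0,-0.8,0,1],[0,0,-0.8,0,1],[0.4,0,-0.4,0,1],[0,0,0,0,1],[0,0,0,0,1]]'
python3 - <<'E'
from h import *
im=ctrl.camera('scene');cv2.imwrite('pics/s9.png',cv2.resize(im[120:320,180:400],None,fx=3,fy=3,interpolation=2))
im=ctrl.camera('wrist');cv2.imwrite('pics/w9.png',im)
E
```

```text
time_s: 12.2
tool_pos: [0.6005, 0.0684, 0.135]
tool_rot: [180.0, -0.0, 85.1]
contact_force: [-0.4, -0.4, -0.5]
width: 0.639
```

View pics/s9.png

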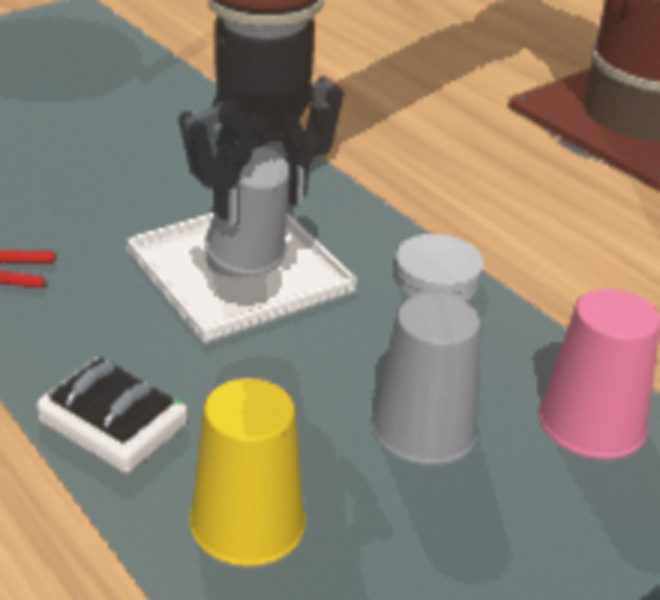

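View pics/w9.png

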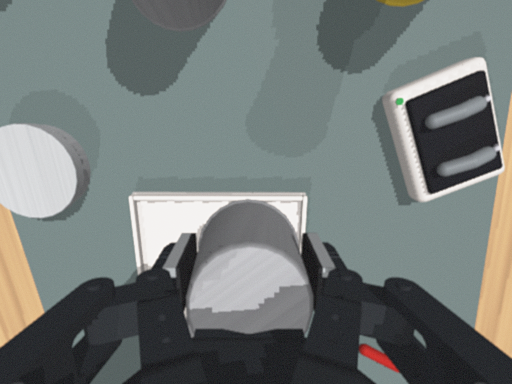

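```bash
python3 -m pendant '[[0.8,0,0,0,1],[0.9,0,0,0,1],[0.8,0,0,0,1],[0,0,0.6,0,1],[0,0,0.8,0,1],[0,0,0.7,0,1],[0,0,0.2,0,1],[0,0,0,0,1],[0,0,0,0,1]]'; python3 -m pendant '[[0,0,0.1,0,1],[0,0,0.1,0,1],[0,0,0,0,1]]'
```

```text
time_s: 13.05
tool_pos: [0.6058, 0.1289, 0.0774]
tool_rot: [-180.0, 0.0, 84.9]
contact_force: [1.3, -0.1, -1.1]
width: 0.639
time_s: 13.3
tool_pos: [0.6061, 0.1293, 0.0728]
tool_rot: [180.0, -0.0, 85.0]
contact_force: [-0.2, -0.2, 0.3]
width: 0.635
```

```bash
python3 -m pendant '[[0,0,0.1,0,1],[0,0,0.1,0,1],[0,0,0,0,1]]'; python3 -m pendant '[[0,0,0.1,0,1],[0,0,0.05,0,1],[0,0,0,0,1]]'
```

```text
time_s: 13.55
tool_pos: [0.6058, 0.1293, 0.0672]
tool_rot: [-180.0, 0.0, 85.0]
contact_force: [0.6, -0.5, -1.1]
width: 0.636
time_s: 13.8
tool_pos: [0.6062, 0.1283, 0.0661]
tool_rot: [-180.0, -0.0, 84.9]
contact_force: [-9.7, -3.3, 23.6]
width: 0.64
```

```bash
python3 - <<'E'
from h import *
im=ctrl.camera('scene');cv2.imwrite('pics/s10.png',cv2.resize(im[120:320,180:400],None,fx=3,fy=3,interpolation=2))
im=ctrl.camera('wrist');cv2.imwrite('pics/w10.png',im)
E
```

```text
(no output)
```

View pics/s10.png

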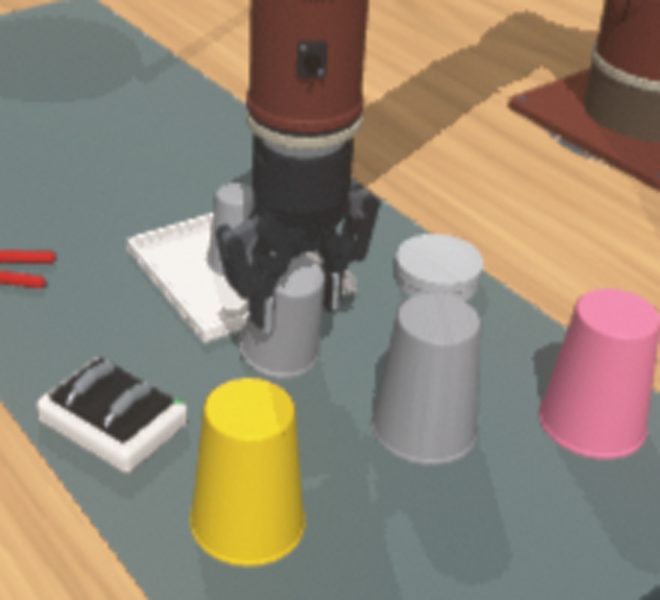

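View pics/w10.png

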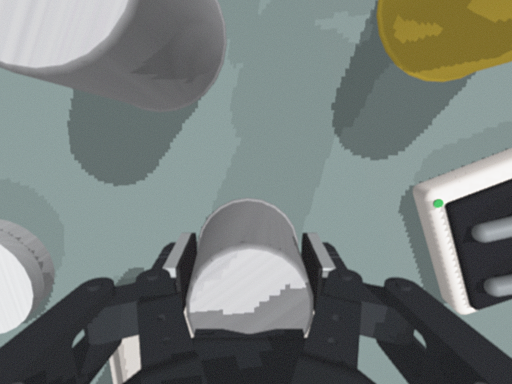

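```bash
python3 -m pendant '[[0,0,0.03,0,1],[0,0,0,0,1],[0,0,0,0,0.2],[0,0,0,0,0],[0,0,0,0,0],[0,0,0,0,0],[0,0,0,0,0]]'
python3 - <<'E'
from h import *
im=ctrl.camera('scene');cv2.imwrite('pics/s11.png',cv2.resize(im[120:320,180:400],None,fx=3,fy=3,interpolation=2))
o=ctrl.get_obs();im=ctrl.camera('wrist');cv2.imwrite('pics/w11.png',im)
import json
json.dump({k:list(o[k]) for k in('tool_pos','tool_rot')},open('w11.json','w'))
E
```

```text
time_s: 14.48
tool_pos: [0.6058, 0.1294, 0.0628]
tool_rot: [-180.0, 0.0, 85.0]
contact_force: [-0.6, 0.2, 0.1]
width: 0.997
```

View pics/s11.png

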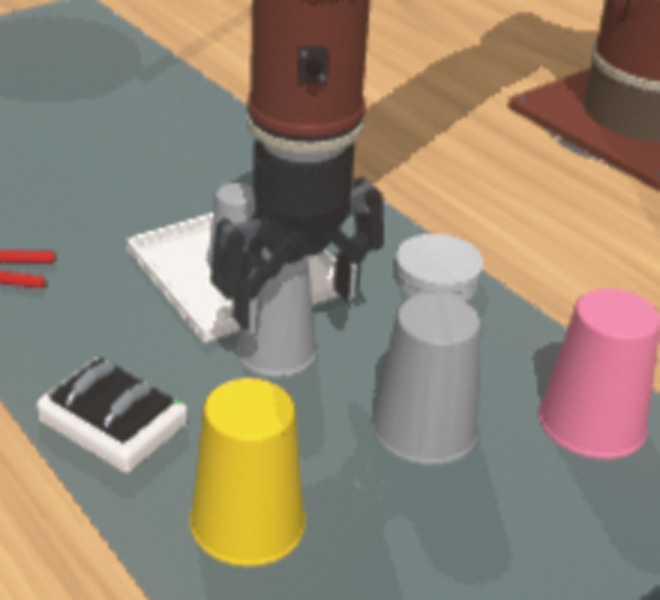

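View pics/w11.png

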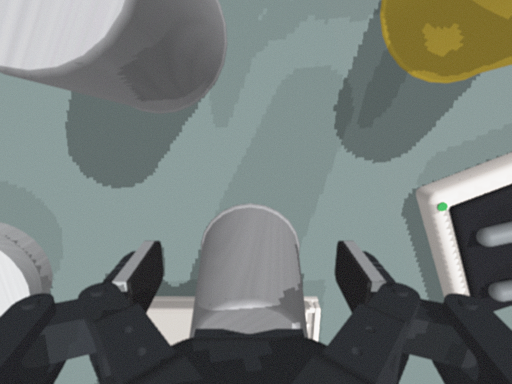

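```bash
python3 - <<'E'
from h import *
import json
o=json.load(open('w11.json'));C=cam('wrist',o)
p=onz(C,[(250,205),(243,205.3),(258,205.3)],.003)
y=np.radians(o['tool_rot'][2]);X=np.array([np.cos(y),np.sin(y)]);Y=np.array([np.sin(y),-np.cos(y)])
for q in p: v=q[:2]-np.array(o['tool_pos'][:2]);print(v@X*1e3,v@Y*1e3)
# sides of top part: cast silhouettes
for r,(a,b) in {250:(203,299),280:(199.5,302)}.items():
    print(proj)if 0 else None
E
```

```text
5.789852626772577 0.6975869733279321
5.573981830818136 -4.137962013579388
5.567561067971389 6.224491637351355
```

It stands mouth-down on the mat, with its rim's front edge at (250,205). That puts its axis about 29 mm behind the tool in x, so I'll move over it and grip it again centred.

```bash
python3 -m pendant '[[-0.4,0,0,0,0],[-0.5,0.03,0,0,0],[-0.25,0,0,0,0],[0,0,0,0,0],[0,0,0,0,0]]'
python3 - <<'E'
from h import *
o=ctrl.get_obs();im=ctrl.camera('wrist');cv2.imwrite('pics/w12.png',im)
C=cam('wrist',o)
import json
json.dump({k:list(o[k]) for k in('tool_pos','tool_rot')},open('w12.json','w'))
E
```

```text
time_s: 15.0
tool_pos: [0.6043, 0.0995, 0.0632]
tool_rot: [180.0, -0.0, 84.8]
contact_force: [0.5, -0.6, 0.1]
width: 1.003
```

View pics/w12.png

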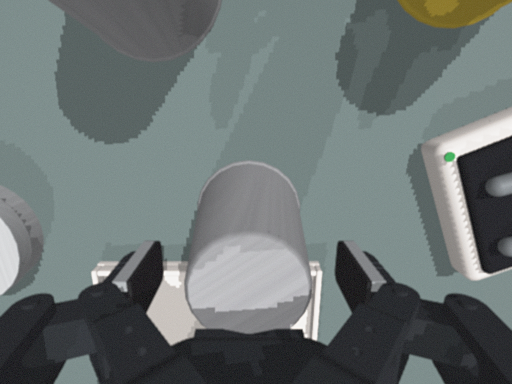

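```bash
python3 - <<'E'
from h import *
import json
o=json.load(open('w12.json'));C=cam('wrist',o)
y=np.radians(o['tool_rot'][2]);X=np.array([np.cos(y),np.sin(y)]);Y=np.array([np.sin(y),-np.cos(y)])
for n,uv,z in [('topfront',(249,234),.097),('left',(187.5,284),.097),('right',(310.5,284),.097),('rimfront',(249,162),.003)]:
  v=onz(C,uv,z)[0][:2]-np.array(o['tool_pos'][:2]);print(n,v@X*1e3,v@Y*1e3)
E
```

```text
topfront 26.722435244766228 -0.15527050358481415
left 5.881833029054471 -23.742601663546633
right 5.828297656917985 23.4389156182731
rimfront 35.776548043512456 0.04128504538701842
```

```bash
python3 - <<'E'
from h import *
im=cv2.imread('pics/top0.png');cv2.imwrite('pics/st.png',cv2.resize(im[195:235,245:290],None,fx=12,fy=12,interpolation=2))
im=cv2.imread('pics/scene0.png');cv2.imwrite('pics/ss.png',cv2.resize(im[175:220,235:285],None,fx=12,fy=12,interpolation=2))
E
python3 -m pendant '[[0.04,0,0,0,1],[0,0,0,0,1],[0,0,0,0,1],[0,0,0,0,1],[0,0,0,0,1],[0,0,0,0,1]]'
```

```text
time_s: 15.55
tool_pos: [0.6046, 0.1024, 0.0637]
tool_rot: [180.0, -0.0, 85.0]
contact_force: [-1.4, 1.2, 4.7]
width: 0.647
```

View pics/st.png

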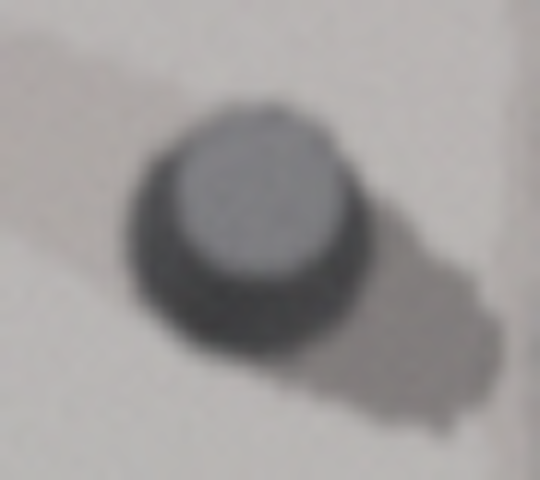

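View pics/ss.png

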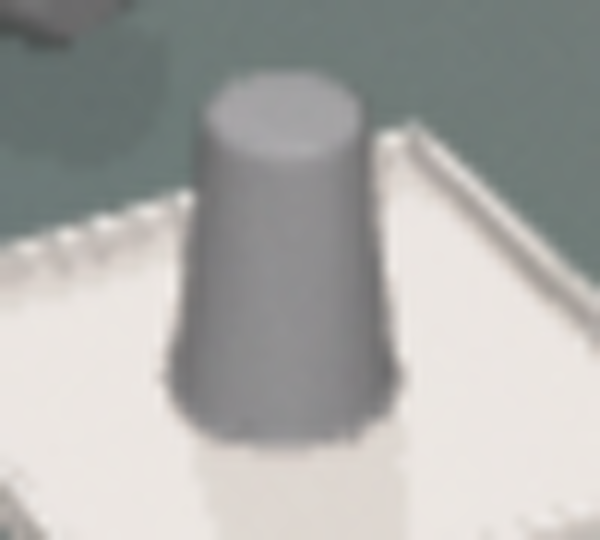

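```bash
python3 - <<'E'
from h import *
import json
print(onz(cam('top'),(266.04,210.4),.083),onz(cam('scene'),(258.2,184.3),.083))
o=ctrl.get_obs();y=np.radians(o['tool_rot'][2])
for p in [(.562,-.0238)]:
  v=np.array(p)-o['tool_pos'][:2]
  print(o['tool_pos'],'tool xy u',(v[0]*np.cos(y)+v[1]*np.sin(y))/.025,(v[0]*np.sin(y)-v[1]*np.cos(y))/.025)
E
```

```text
[[ 0.56282551 -0.02308551  0.083     ]] [[ 0.56564798 -0.02356566  0.083     ]]
[0.60458759 0.10239403 0.06371009] tool xy u -5.176933073202796 -1.2574501627450911
```

```bash
python3 -m pendant '[[0,0,-0.3,0,1],[0,0,-0.7,0,1],[0,0,-0.9,0,1],[0,0,-0.9,0,1],[0,0,-0.9,0,1],[0,0,-0.5,0,1],[0,0,0,0,1]]'
python3 - <<'E'
from h import *
o=ctrl.get_obs();im=ctrl.camera('wrist');cv2.imwrite('pics/w13.png',im)
import json
json.dump({k:list(o[k]) for k in('tool_pos','tool_rot')},open('w13.json','w'));print(o['tool_pos'])
E
```

```text
time_s: 16.13
tool_pos: [0.6058, 0.1019, 0.1712]
tool_rot: [179.8, -0.1, 85.0]
contact_force: [0.2, -0.3, -0.4]
width: 0.645
[0.60577494 0.10191437 0.17116824]
```

View pics/w13.png

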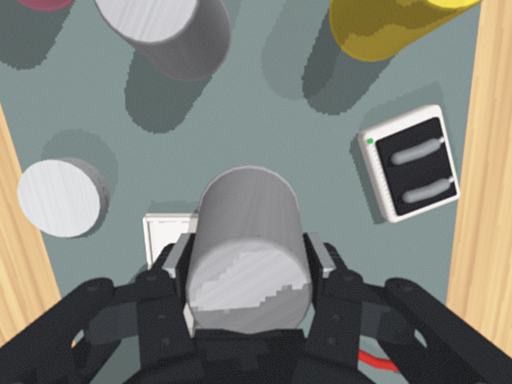

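```bash
python3 -m pendant '[[-0.6,-0.17,0,0,1],[-0.9,-0.22,0,0,1],[-0.9,-0.22,0,0,1],[-0.9,-0.22,0,0,1],[-0.9,-0.22,0,0,1],[-0.6,-0.15,0,0,1],[-0.32,-0.07,0,0,1],[0,0,0,0,1],[0,0,0,0,1]]'
python3 - <<'E'
from h import *
o=ctrl.get_obs();print(o['tool_pos'])
im=ctrl.camera('scene');cv2.imwrite('pics/s14.png',cv2.resize(im[90:270,160:360],None,fx=3.3,fy=3.3,interpolation=2))
im=ctrl.camera('top');cv2.imwrite('pics/t14.png',cv2.resize(im[170:260,200:320],None,fx=5,fy=5,interpolation=2))
im=ctrl.camera('wrist');cv2.imwrite('pics/w14.png',im)
E
```

```text
time_s: 16.93
tool_pos: [0.5614, -0.0224, 0.1677]
tool_rot: [-180.0, -0.0, 85.0]
contact_force: [0.3, 0.7, -0.5]
width: 0.643
[ 0.56140994 -0.02243268  0.16768812]
```

View pics/s14.png

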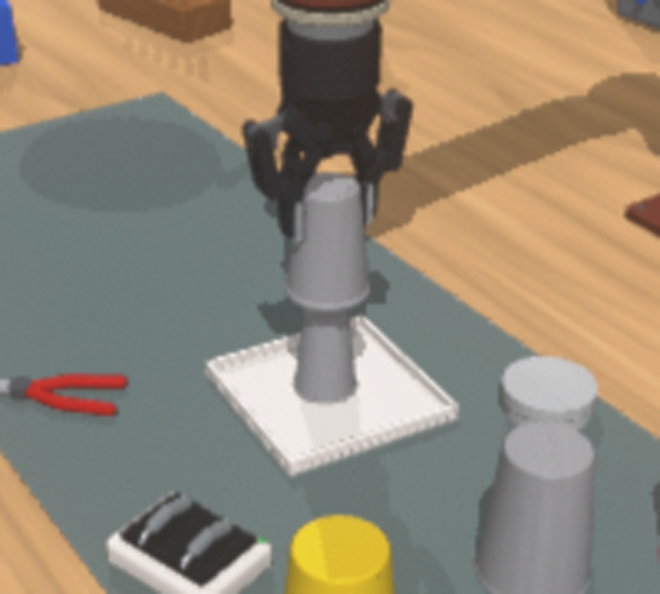

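View pics/w14.png

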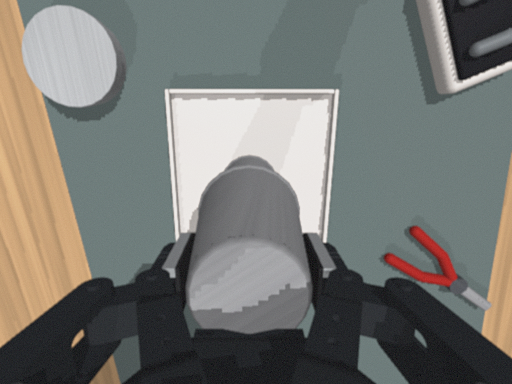

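The middle beaker hangs upright above the small one. The small one's rim just shows past it at (249,157), in line laterally. I'll check the fore-aft alignment.

```bash
python3 - <<'E'
from h import *
o=ctrl.get_obs();C=cam('wrist',o)
y=np.radians(o['tool_rot'][2]);X=np.array([np.cos(y),np.sin(y)]);Y=np.array([np.sin(y),-np.cos(y)])
zt=o['tool_pos'][2]
f=lambda uv,z:(lambda v:(v@X*1e3,v@Y*1e3))(onz(C,uv,z)[0][:2]-np.array(o['tool_pos'][:2]))
a=f((249,156),.007);print('small ctr',a[0]-27.5,a[1])
dz=zt-.0637
a=f((249,166),.003+dz);print('mid rim ctr',a[0]-34.5,a[1])
a=f((249,239),.097+dz);print('mid base ctr',a[0]-25.5,a[1])
E
```

```text
small ctr -4.264882345504336 0.17783053222320624
mid rim ctr -1.512889904422643 0.014856717373666296
mid base ctr -1.0034639547513855 -0.14036938752834882
```

```bash
python3 -m pendant '[[-0.11,0,0.3,0,1],[0,0,0.5,0,1],[0,0,0.6,0,1],[0,0,0.6,0,1],[0,0,0.6,0,1],[0,0,0.5,0,1],[0,0,0.3,0,1],[0,0,0.2,0,1],[0,0,0,0,1],[0,0,0,0,1]]'
python3 -m pendant '[[0,0,0.12,0,1],[0,0,0.1,0,1],[0,0,0.08,0,1],[0,0,0,0,1],[0,0,0,0,1]]'
```

```text
time_s: 17.92
tool_pos: [0.5613, -0.0259, 0.0782]
tool_rot: [180.0, 0.0, 84.9]
contact_force: [0.8, -0.0, -1.0]
width: 0.643
time_s: 18.33
tool_pos: [0.5611, -0.0258, 0.0706]
tool_rot: [-180.0, 0.0, 85.0]
contact_force: [-0.5, -0.8, -0.8]
width: 0.643
```

```bash
python3 -m pendant '[[0,0,0.08,0,1],[0,0,0.04,0,1],[0,0,0,0,1],[0,0,0,0,1]]'
```

```text
time_s: 18.67
tool_pos: [0.5613, -0.0258, 0.0677]
tool_rot: [180.0, -0.0, 85.0]
contact_force: [-0.5, -0.4, 1.7]
width: 0.643
```

```bash
python3 -m pendant '[[0,0,0.04,0,1],[0,0,0,0,1],[0,0,0,0,1]]'
```

```text
time_s: 18.92
tool_pos: [0.5614, -0.0258, 0.0676]
tool_rot: [180.0, -0.0, 85.0]
contact_force: [-5.3, 0.8, 13.7]
width: 0.642
```

```bash
python3 -m pendant '[[0,0,-0.03,0,0.2],[0,0,0,0,0],[0,0,0,0,0],[0,0,0,0,0],[0,0,-0.5,0,0],[0,0,-0.9,0,0],[0,0,-0.9,0,0],[0,0,-0.9,0,0],[0,0,-0.9,0,0],[0,0,-0.9,0,0]]'
python3 - <<'E'
from h import *
o=ctrl.get_obs()
im=ctrl.camera('scene');cv2.imwrite('pics/s15.png',cv2.resize(im[90:270,160:360],None,fx=3.3,fy=3.3,interpolation=2))
im=ctrl.camera('wrist');cv2.imwrite('pics/w15.png',im)
import json
json.dump({k:list(o[k]) for k in('tool_pos','tool_rot')},open('w15.json','w'));print(o['tool_pos'],o['joint_pos'])
E
```

```text
time_s: 19.75
tool_pos: [0.5611, -0.0261, 0.1943]
tool_rot: [180.0, 0.0, 84.9]
contact_force: [1.1, 0.1, 0.2]
width: 0.997
[ 0.56106781 -0.02613061  0.19433677] [-36.65952736  12.12787494  40.02141308 101.8157342   -8.31807631
  69.01297784   0.64621239]
```

View pics/s15.png

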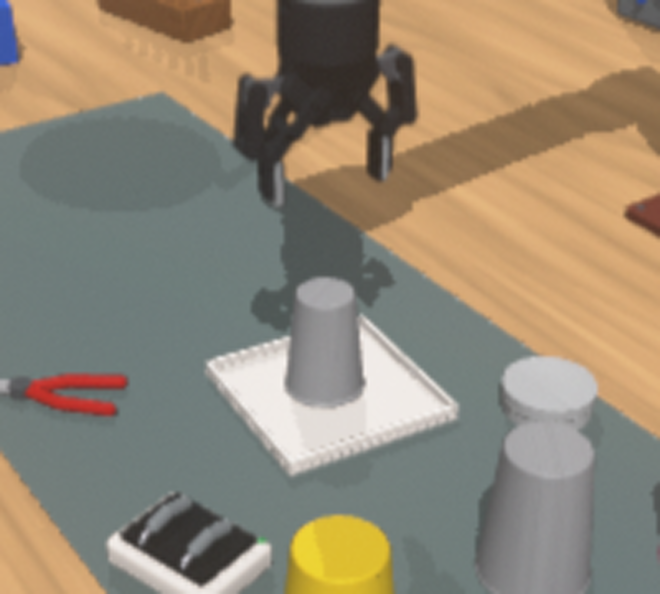

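View pics/w15.png

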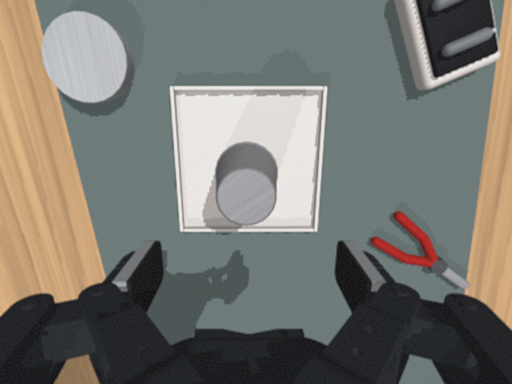

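```bash
python3 - <<'E'
from h import *
import json
o=json.load(open('w15.json'));C=cam('wrist',o)
y=np.radians(o['tool_rot'][2]);X=np.array([np.cos(y),np.sin(y)]);Y=np.array([np.sin(y),-np.cos(y)])
f=lambda uv,z:(lambda v:(v@X*1e3,v@Y*1e3))(onz(C,uv,z)[0][:2]-np.array(o['tool_pos'][:2]))
print('top',f((246,196),.101),onz(C,(246,196),.101)); print('topL,R',f((216,194),.101),f((277,194),.101))
a=f((247,142),.007);print('rim ctr',a[0]-34.5,a[1])
v=np.array([.559,.243])-np.array(o['tool_pos'][:2]);print(v@X/.025,v@Y/.025)
E
```

```text
top (np.float64(1.9598935885878723), np.float64(-2.272524298875931)) [[ 0.55897751 -0.02397742  0.101     ]]
topL,R (np.float64(3.660405320969557), np.float64(-26.345719217707394)) (np.float64(3.6186530067597387), np.float64(22.621158357256466))
rim ctr -0.41232747177335227 -1.7886724017011613
10.715730236990298 -1.0344172210462537
```

```bash
python3 -m pendant '[[0.7,-0.1,0,0,0],[1,-0.1,0,0,0],[1,-0.1,0,0,0],[1,-0.1,0,0,0],[1,-0.1,0,0,0],[1,-0.1,0,0,0],[1,-0.1,0,0,0],[1,-0.1,0,0,0],[1,-0.1,0,0,0],[1,-0.1,0,0,0]]'
python3 -m pendant '[[0.7,0,0,0,0],[0.3,0,0,0,0],[0,0,0,0,0],[0,0,0,0,0]]'
python3 - <<'E'
from h import *
o=ctrl.get_obs()
im=ctrl.camera('wrist');cv2.imwrite('pics/w16.png',im)
import json
json.dump({k:list(o[k]) for k in('tool_pos','tool_rot')},open('w16.json','w'));print(o['tool_pos'],o['joint_pos'])
E
```

```text
time_s: 20.68
tool_pos: [0.5572, 0.219, 0.1923]
tool_rot: [-180.0, 0.0, 84.9]
contact_force: [0.2, -0.2, 0.1]
width: 1.003
time_s: 21.02
tool_pos: [0.56, 0.2415, 0.1922]
tool_rot: [-180.0, 0.1, 84.9]
contact_force: [0.4, -0.5, 0.3]
width: 1.001
[0.56002867 0.24151747 0.19216479] [-53.28785592  17.68910801  31.68333227  94.90657043  -9.6992421
  70.20721709 -24.60461356]
```

View pics/w16.png

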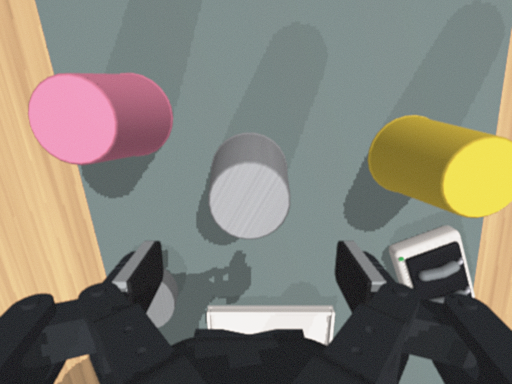

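```bash
python3 - <<'E'
from h import *
import json
o=json.load(open('w16.json'));C=cam('wrist',o)
y=np.radians(o['tool_rot'][2]);X=np.array([np.cos(y),np.sin(y)]);Y=np.array([np.sin(y),-np.cos(y)])
f=lambda uv,z:(lambda v:(v@X*1e3,v@Y*1e3))(onz(C,uv,z)[0][:2]-np.array(o['tool_pos'][:2]))
for uv in[(249.5,199.5),(210,196),(289,196),(249.5,239),(249.5,162)]:print(f(uv,.115))
a=f((249,133.5),.003);print('rim ctr',a[0]-41.5,a[1])
E
```

```text
(np.float64(4.112328059427159), np.float64(0.43569240377127166))
(np.float64(6.877825147409863), np.float64(-29.04769430449292))
(np.float64(6.836173051692158), np.float64(29.924707061633992))
(np.float64(-28.271747961814004), np.float64(0.44731946199665706))
(np.float64(32.54186560757489), np.float64(0.4254851683330707))
rim ctr 1.2534271859895085 0.281958355014466
```

```bash
python3 -m pendant '[[0.07,0.01,0.5,0,0],[0,0,0.8,0,0],[0,0,0.8,0,0],[0,0,0.8,0,0],[0,0,0.8,0,0],[0,0,0.4,0,0],[0,0,0.2,0,0],[0,0,0,0,0],[0,0,0,0,0]]'
python3 -m pendant '[[0,0,0,0,1],[0,0,0,0,1],[0,0,0,0,1],[0,0,0,0,1],[0,0,0,0,1]]'
```

```text
time_s: 21.82
tool_pos: [0.5607, 0.2442, 0.0854]
tool_rot: [180.0, -0.0, 84.9]
contact_force: [0.5, -0.0, -0.3]
width: 1.001
time_s: 22.23
tool_pos: [0.5609, 0.2449, 0.087]
tool_rot: [179.9, -0.1, 85.0]
contact_force: [-4.0, -1.3, 10.3]
width: 0.768
```

```bash
python3 -m pendant '[[0,0,-0.2,0,1],[0,0,-0.6,0,1],[0,0,-0.9,0,1],[0,0,-0.9,0,1],[0,0,-0.9,0,1],[0,0,-0.8,0,1],[0,0,-0.5,0,1],[0,0,0,0,1],[0,0,0,0,1]]'
python3 - <<'E'
from h import *
o=ctrl.get_obs()
im=ctrl.camera('wrist');cv2.imwrite('pics/w17.png',im)
import json
y=np.radians(o['tool_rot'][2]);X=np.array([np.cos(y),np.sin(y)]);Y=np.array([np.sin(y),-np.cos(y)])
v=np.array([.559,-.0252])-o['tool_pos'][:2];print(o['tool_pos'],v@X/.025,v@Y/.025)
json.dump({k:list(o[k]) for k in('tool_pos','tool_rot')},open('w17.json','w'))
E
```

```text
time_s: 22.98
tool_pos: [0.5602, 0.2447, 0.2049]
tool_rot: [180.0, -0.0, 85.0]
contact_force: [-0.3, 0.3, -2.7]
width: 0.766
[0.56023606 0.24467986 0.20487695] -10.757867642505493 0.8983037721214024
```

View pics/w17.png

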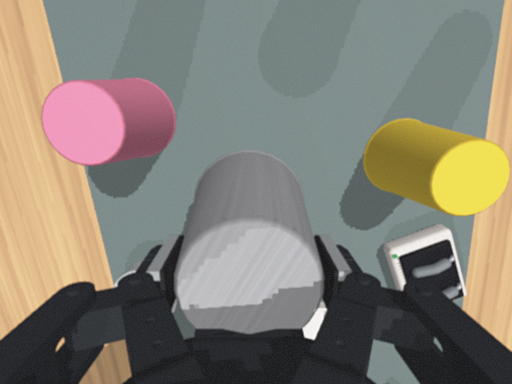

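```bash
python3 -m pendant '[[-0.6,0.09,0,0,1],[-0.9,0.09,0,0,1],[-0.9,0.09,0,0,1],[-0.9,0.09,0,0,1],[-0.9,0.09,0,0,1],[-0.9,0.09,0,0,1],[-0.9,0.09,0,0,1],[-0.9,0.09,0,0,1],[-0.9,0.09,0,0,1],[-0.9,0.09,0,0,1]]'
python3 -m pendant '[[-0.9,0,0,0,1],[-0.7,0,0,0,1],[-0.46,0,0,0,1],[0,0,0,0,1],[0,0,0,0,1]]'
python3 - <<'E'
from h import *
o=ctrl.get_obs()
im=ctrl.camera('wrist');cv2.imwrite('pics/w18.png',im)
im=ctrl.camera('scene');cv2.imwrite('pics/s18.png',cv2.resize(im[70:270,160:360],None,fx=3,fy=3,interpolation=2))
import json
json.dump({k:list(o[k]) for k in('tool_pos','tool_rot')},open('w18.json','w'));print(o['tool_pos'])
E
```

```text
time_s: 23.87
tool_pos: [0.5624, 0.024, 0.2034]
tool_rot: [-179.9, 0.1, 84.9]
contact_force: [-0.1, 0.4, -2.2]
width: 0.768
time_s: 24.28
tool_pos: [0.5585, -0.0256, 0.2041]
tool_rot: [-179.9, 0.0, 84.9]
contact_force: [-0.5, 0.8, -1.8]
width: 0.763
[ 0.55854197 -0.02556432  0.20413324]
```

View pics/w18.png

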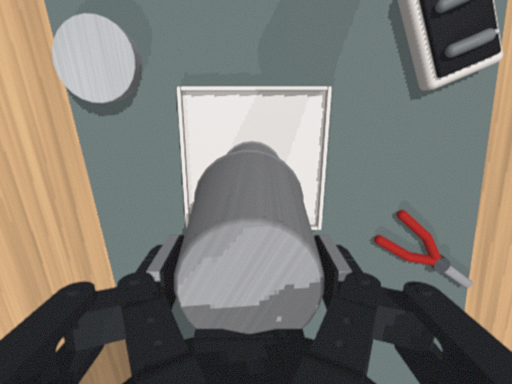

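View pics/s18.png

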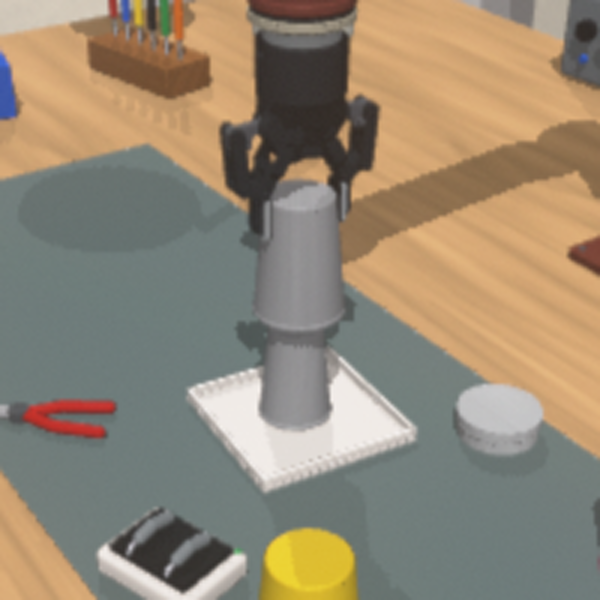

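```bash
python3 - <<'E'
from h import *
import json
im=cv2.imread('pics/w18.png');cv2.imwrite('pics/c18.png',cv2.resize(im[125:235,170:330],None,fx=4.5,fy=4.5,interpolation=2))
o=json.load(open('w18.json'));C=cam('wrist',o)
y=np.radians(o['tool_rot'][2]);X=np.array([np.cos(y),np.sin(y)]);Y=np.array([np.sin(y),-np.cos(y)])
f=lambda uv,z:(lambda v:(v@X*1e3,v@Y*1e3))(onz(C,uv,z)[0][:2]-np.array(o['tool_pos'][:2]))
a=f((252.5,141.5),.007);print('mid ctr',a[0]-34.5,a[1])
dz=o['tool_pos'][2]-.087
a=f((249,151),.003+dz);print('large rim ctr',a[0]-41.5,a[1])
a=f((249,218),.115+dz);print('large base ctr',a[0]-31.5,a[1])
E
```

```text
mid ctr -1.0162974473758553 3.9932080607955385
large rim ctr -1.9349653764702097 -0.008287586969102064
large base ctr -0.8239731197888034 -0.10995572200075054
```

View pics/c18.png

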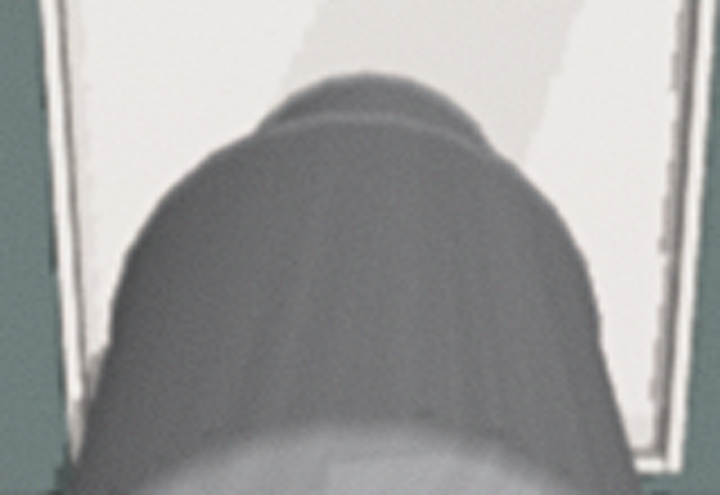

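```bash
python3 -m pendant '[[0.03,0.11,0,0,1],[0,0,0.3,0,1],[0,0,0.6,0,1],[0,0,0.7,0,1],[0,0,0.7,0,1],[0,0,0.6,0,1],[0,0,0.5,0,1],[0,0,0.4,0,1],[0,0,0.2,0,1],[0,0,0,0,1]]'
python3 -m pendant '[[0,0,0.12,0,1],[0,0,0.1,0,1],[0,0,0.06,0,1],[0,0,0,0,1],[0,0,0,0,1]]'
```

```text
time_s: 25.22
tool_pos: [0.5612, -0.0247, 0.1037]
tool_rot: [-179.9, 0.0, 85.0]
contact_force: [-0.1, 1.1, -1.5]
width: 0.767
time_s: 25.63
tool_pos: [0.5619, -0.0249, 0.0981]
tool_rot: [180.0, -0.0, 85.0]
contact_force: [-0.4, 0.2, -2.3]
width: 0.766
```

```bash
python3 -m pendant '[[0,0,0.1,0,1],[0,0,0.06,0,1],[0,0,0.04,0,1],[0,0,0,0,1],[0,0,0,0,1]]'; python3 -m pendant '[[0,0,0.04,0,1],[0,0,0.03,0,1],[0,0,0,0,1]]'
```

```text
time_s: 26.05
tool_pos: [0.5617, -0.0249, 0.0927]
tool_rot: [-180.0, 0.0, 85.0]
contact_force: [0.1, 0.1, -1.1]
width: 0.768
time_s: 26.3
tool_pos: [0.5618, -0.0249, 0.0912]
tool_rot: [180.0, -0.0, 85.0]
contact_force: [-0.1, 0.8, -0.7]
width: 0.766
```

```bash
python3 -m pendant '[[0,0,0.04,0,1],[0,0,0,0,1],[0,0,0,0,1]]'; python3 -m pendant '[[0,0,0.04,0,1],[0,0,0,0,1],[0,0,0,0,1]]'
```

```text
time_s: 26.55
tool_pos: [0.5619, -0.0249, 0.091]
tool_rot: [180.0, -0.0, 84.9]
contact_force: [-4.9, -0.7, 10.5]
width: 0.767
time_s: 26.8
tool_pos: [0.562, -0.0249, 0.0909]
tool_rot: [180.0, -0.1, 84.9]
contact_force: [-9.2, 1.3, 20.8]
width: 0.77
```

Contact came at 0.091 m, exactly where I predicted for full seating. I'll ease off, release and retreat.

```bash
python3 -m pendant '[[0,0,-0.06,0,1],[0,0,0,0,0.2],[0,0,0,0,0],[0,0,0,0,0],[0,0,0,0,0],[0,0,-0.5,0,0],[0,0,-0.9,0,0],[0,0,-0.9,0,0],[0,0,-0.9,0,0],[0,0,-0.9,0,0]]'
python3 -m pendant '[[0,0,-0.7,0,0],[0,0,0,0,0],[0,0,0,0,0]]'
python3 - <<'E'
from h import *
o=ctrl.get_obs();print(o['tool_pos'])
im=ctrl.camera('wrist');cv2.imwrite('pics/w19.png',im)
C=cam('wrist',o)
import json
json.dump({k:list(o[k]) for k in('tool_pos','tool_rot')},open('w19.json','w'))
im=ctrl.camera('scene');cv2.imwrite('pics/s19f.png',im);cv2.imwrite('pics/s19.png',cv2.resize(im[120:320,130:390],None,fx=3,fy=3,interpolation=2))
E
```

```text
time_s: 27.63
tool_pos: [0.5617, -0.0252, 0.195]
tool_rot: [180.0, 0.0, 84.9]
contact_force: [0.6, -0.2, 0.3]
width: 0.996
time_s: 27.88
tool_pos: [0.5624, -0.025, 0.2121]
tool_rot: [179.9, -0.0, 85.0]
contact_force: [-0.2, 0.4, 0.5]
width: 0.999
[ 0.56238883 -0.02496566  0.21211773]
```

View pics/w19.png

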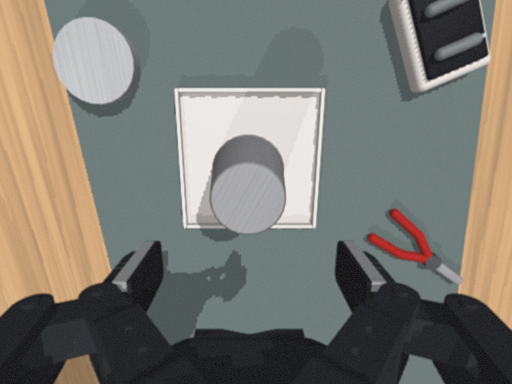

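View pics/s19.png

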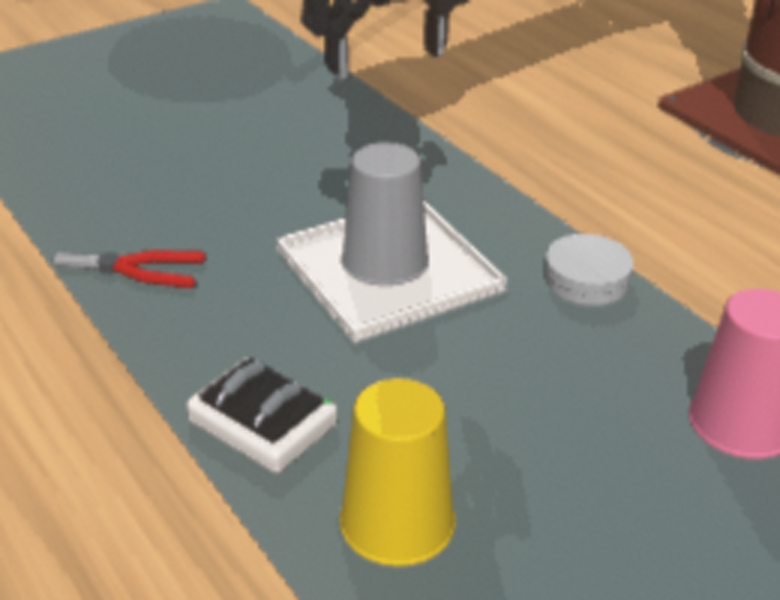

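The large beaker stands in the tray, with its top at (248,198) in the wrist view and its rim inside the walls. As a last check I'll triangulate its top height and compare the bystanders with the first picture.

```bash
python3 - <<'E'
from h import *
import json
W=cam('wrist',json.load(open('w19.json')));S=cam('scene')
t1,d1=ray(W,(248,197));t2,d2=ray(S,(130+386/3,120+160/3))
A=np.c_[d1[0],-d2[0]];s=np.linalg.lstsq(A,t2-t1,rcond=None)[0]
print(t1+s[0]*d1[0],t2+s[1]*d2[0])
print('on z .119',onz(W,(248,197),.119),onz(S,(130+386/3,120+160/3),.119))
a=cv2.imread('pics/scene0.png').astype(int);b=cv2.imread('pics/s19f.png').astype(int)
d=np.abs(a-b).sum(2)
for n,(x0,y0,x1,y1) in dict(pliers=(145,198,202,220),charger=(190,238,245,276),tin=(310,198,345,210),yellow=(240,245,285,308),pink=(360,215,402,272)).items():
    print(n,d[y0:y1,x0:x1].mean().round(1))
E
```

```text
[ 0.56193338 -0.02459908  0.11597801] [ 0.56305618 -0.02555895  0.11624578]
on z .119 [[ 0.56201398 -0.02366179  0.119     ]] [[ 0.56564598 -0.02176121  0.119     ]]
pliers 14.4
charger 14.2
tin 20.8
yellow 15.8
pink 17.0
```

```bash
python3 -c "
from bench import ctrl
print(ctrl.close_job())"
```

```text
the job is handed in; nothing more can be done
None
```

The three beakers are nested mouth-down on the tray, and I handed the job in at about 28 s of the 54 s allowed.

- **Middle beaker:** The tool can't tilt, so I gripped the beaker near its base and hooked its rim against the outside of the tray's left wall to swing it up. When I let go on the mat it was still leaning about 20–25 degrees, so it tipped the last bit upright by itself. I then gripped it again and lowered it over the small beaker. It touched the tray floor at the expected height, with the last reading before release at about 14 N.
- **Large beaker:** I lowered it over both, after shifting it about 3 mm sideways because the wrist view and the reported tool position disagreed. It touched down at a tool height of 0.091 m, exactly as predicted, with about 21 N at the last press before release.

**Last checks:**
- The large beaker looks upright in both views, with its rim inside the tray walls.
- Its top measured 0.116 m high against 0.119 m expected. That is within camera error, and a beaker not fully home would read higher.
- The tin, charger and pliers look unmoved. The picture difference was highest around the tin (20.8 against 14–17 for the others), probably because the large beaker and its shadow used to be next to it.
- The middle and small beakers are now hidden, so I only know they are fully home from the touchdown heights.

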